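Unstack washed pots onto their drip saucers

ROBOT

A 6-joint arm with a two-finger parallel gripper is mounted at the origin on the work surface. World frame = base frame: x ahead of the robot, y to its left, z up, the work surface at z = 0. Lengths are in m, angles in degrees, forces in N, time in s.
With the tool pointing down it reaches from about 0.25 to 0.725 m from the base axis. Payload 9.7 kg.
Tool frame: the origin (TCP) lies midway between the tips of the shut fingers; the grasp point (between the pads) lies 19 mm behind it (grip_point_offset is the distance from the TCP to the grasp point, in m); y points along the fingers, z is the direction in which the jaws open and shut, and the axes are right-handed (so a half turn about y gives the same grasp; the last joint's range is limited). The gripper opens to 85 mm and grips with 20 to 120 N. Pads are 22 mm wide; open, the fingers measure 114 mm over their backs; the gripper's body (76 mm by 85 mm) begins 54 mm behind the grasp point. The pads swing forward as they close: fully open they stand 13 mm farther back than shut.
Start: joints at [-71.734, 4.979, 10.078, 95.1, 0, 90], TCP at [0.172, -0.522, 0.231] pointing down, gripper open.
Joint ranges: [-179.16, 179.16], [-48.56, 103.87], [-65.8, 70.77], [-126.05, 130.52], [-82.76, 87.17], [-180, 180]. Speed limits (degrees/s): [127.2, 127.2, 147.25, 180, 180, 180].

INTERFACE

Orientations are given as [roll, pitch, yaw] about the fixed x, y, z axes, in that order (R = Rz(yaw) Ry(pitch) Rx(roll)).
In Python, from workcell import get_obs, camera, job_done, grip_point_offset gives the robot as it stands.
- The arm moves only by the tool move_arm, never from a script. Its argument "deltas" is a list that holds one entry, the list of rows, each a list of 4 numbers: the shift along the tool's x, y, z in m, then the turn about the tool's y in degrees. A call has 1 to 5 rows; each row is the pose to reach, as a shift and turn from the pose commanded when the call began, along the tool's axes at that moment; what a row does not reach only later rows make up. A row lasts 1/10 s, in which the tool goes at most 50 mm and 8.59 degrees, less where a joint would pass 70% of its speed; a pose out of reach is approached as far as the arm can. A call with a gripper value outside its range is refused whole. "claw" is the finger opening in m, from 0 to 0.0854, set as the call begins (left out, the last holds). The fingers move at their own pace and stop on an object; "newtons" is the grip in N (left out, the last holds). Time passes only in rows, so rows that repeat a pose let the fingers close. It gives the time, the measured TCP pose, the force and the opening at its end, in the units of the state.
- get_obs(): the state, without advancing time (a new reading comes with each control period).
- camera(name): name is "scene" or "top" or "wrist"; returns a dict with "color" (400x640x3 uint8, blue, green, red), "range_z" (400x640 float32, m along the optical axis (not along the pixel's ray), 0 where there is no reading), "fx", "fy", "cx", "cy" (pixels), "k1" (the pictures are not rectified: a ray, as slopes to the right and down, at radius r is drawn at 1 + k1 r^2 times it, then the intrinsics apply), "T" (4x4, takes a point from camera to world coordinates). Camera axes: x right, y down, z forward; pixel columns grow to the right and rows downward; lengths in m; the calibration is good to about 2 mm. A picture is of the moment at which its call begins.
- job_done(): hands the job in, once; it reports no verdict.
The state is a dict: "time": time; "q": joint angles; "qd": joint speeds; "joint_efforts": joint torques, N m; "ee_pos": TCP position; "tcp_rot": TCP orientation; "wrist_force": force on the tool from outside, world axes, zero at the start; "torque": the same for the moment, N m; "opening": finger opening in m.
Only numpy, scipy, OpenCV 4.12 (cv2) and the standard library are available. Lean on these libraries where they do the work, as an engineer would, in place of code of your own. Each camera call takes 0.05 s, during which the arm holds its last target. There are 200 camera calls.

TASK

The washed pots have been left upside down in a tower and cannot drain. Working from the top down, one pot at a time, stand each pot, still upside down, flat in the middle of the bamboo saucer of its own shape and size (thumb pot on the small round one, larger round pot on the large round one, square pot on the square one, trough on the oblong one, the square pot and trough lined up with their saucers' sides). Set them down gently, tip none over, and leave the big charcoal pot and the trowel where they are.

Things in the scene. Friction and masses are not known exactly. Their poses are not given: they have to be found in the camera images.
- thumb_pot: smallest pot, round, white glazed ceramic, standing upside down as the top of the tower: straight wall 34 mm across, 42 mm high, with a rim collar 40 mm across round its lowest 8 mm. About 0.07 kg. Origin: centre of the open rim on which it stands, z up towards its closed base
- round_pot: larger round terracotta pot, upside down, second from the top: straight wall 52 mm across, 50 mm high, rim collar 58 mm across round its lowest 8 mm. About 0.13 kg. Origin: centre of the open rim on which it stands, z up towards its closed base
- square_pot: square black plastic pot, upside down, third from the top: straight walls 54 x 54 mm, 50 mm high, rim collar 60 x 60 mm round its lowest 8 mm. About 0.12 kg. Origin: centre of the open rim on which it stands, z up towards its closed base, x and y square to its sides
- trough_pot: oblong pale stone-coloured trough, upside down on the bench as the foot of the tower: walls 100 mm (its x) x 54 mm (its y), 45 mm high, rim collar 106 x 60 mm round its lowest 8 mm. About 0.26 kg. Origin: centre of the open rim on which it stands, z up towards its closed base
- small_saucer: small round bamboo saucer, 66 mm across, 56 mm inside the lip, for the thumb pot. Fixed to the bench, which is at z = 0. Floor 5 mm thick (so a pot on it stands 5 mm above the bench), lip 5 mm wide, its top 10 mm above the bench. Origin: centre of the underside; z up
- large_saucer: large round bamboo saucer, 90 mm across, 80 mm inside the lip, for the larger round pot. Fixed to the bench, which is at z = 0. Floor 5 mm thick (so a pot on it stands 5 mm above the bench), lip 5 mm wide, its top 10 mm above the bench. Origin: centre of the underside; z up
- square_saucer: square bamboo saucer, 92 x 92 mm, 82 x 82 mm inside the lip, for the square pot. Fixed to the bench, which is at z = 0. Floor 5 mm thick (so a pot on it stands 5 mm above the bench), lip 5 mm wide, its top 10 mm above the bench. Origin: centre of the underside; z up, x and y square to its sides
- oblong_saucer: oblong bamboo saucer, 138 mm (its x) x 92 mm (its y), 128 x 82 mm inside the lip, for the trough. Fixed to the bench, which is at z = 0. Floor 5 mm thick (so a pot on it stands 5 mm above the bench), lip 5 mm wide, its top 10 mm above the bench. Origin: centre of the underside; z up
- big_pot: bystander: big charcoal-grey plastic pot, open side up, 120 mm across and 110 mm high, at the robot's left of the work, loose. Origin: centre of its underside
- trowel: bystander: aluminium trowel with a round wooden handle lying on the bench at the right of the work, 290 mm long, 24 mm high, loose. Its x runs from handle to blade tip; origin on the underside near the middle
Mind the look-alikes: they are no part of the job. What is shaped like the trough_pot but pink or purple is not meant.

How it is judged:
By the outcome, as a careful person would: the job done as asked, in the order asked, and still so for the second after the job is handed in, with the robot touching nothing.
It also fails if it takes over 128 s, if anything falls off the work surface, if the arm or the gripper's body presses on something with over 40 N, if the wrist force passes 120 N, or if a joint passes its speed limit or range.

## Working session

There is one attempt and no reset: what is moved stays moved. The work goes in short steps, Python scripts to look and compute and a tool call to move; the robot and the scene stay as the last step left them, time stands still between calls to the robot, and variables do not carry over. Pictures are saved under pics/ and viewed, about 12 in all and at most 16, crops included, and the job is handed in when it is done.

Besides the shell and the picture viewer there is one more tool, called after "Call:" as name(argument=value, ...) on one line, values as JSON. move_arm: Moves the arm, as the interface text tells. Its arguments: {"type":"object","properties":{"deltas":{"type":"array"},"claw":{"type":"number"},"newtons":{"type":"number"}},"required":["deltas"]}

```bash
mkdir -p pics
cat > h.py <<'E'
import numpy as np, cv2
from workcell import get_obs, camera, job_done, grip_point_offset
def pts(c):
    h,w=c["range_z"].shape
    u,v=np.meshgrid(np.arange(w),np.arange(h))
    s=np.stack([(u-c["cx"])/c["fx"],(v-c["cy"])/c["fy"]],-1); d=s.copy()
    for _ in range(8): s=d/(1+c["k1"]*(s**2).sum(-1,keepdims=True))
    r=np.concatenate([s,np.ones((h,w,1))],-1)@c["T"][:3,:3].T   # world ray per unit depth
    return r, c["T"][:3,3]+r*c["range_z"][...,None]
def plane(c,r,uv,z):
    o=c["T"][:3,3]; d=r[int(uv[1]),int(uv[0])]; return o+d*(z-o[2])/d[2]
E
python3 - <<'E'
from h import *
np.set_printoptions(precision=4,suppress=True)
print(get_obs(), grip_point_offset)
for n in("scene","top"):
    c=camera(n); cv2.imwrite(f"pics/{n}0.png",c["color"]); print(n,c["T"],c["fx"],c["k1"])
    np.savez(f"{n}0.npz",**c)
E
```

```text
{'time': 0.0, 'q': array([-71.737 ,   5.0113,  10.0328,  95.1004,   0.0001,  90.0005]), 'qd': array([-0.0377,  0.0406,  0.0047,  0.0697,  0.0388, -0.0336]), 'joint_efforts': array([  0.0022, -52.0384,  46.4808,   0.0162,   0.0002,  -0.    ]), 'ee_pos': array([ 0.1723, -0.5221,  0.2306]), 'tcp_rot': array([ -90.0788,    0.0001, -161.7375]), 'wrist_force': array([-0.8199, -0.1839, -0.0639]), 'torque': array([ 0.0455,  0.015 , -0.0194]), 'opening': 0.0852760793717718} 0.0187
scene [[ 0.7368  0.4547 -0.5003  1.2235]
 [ 0.676  -0.4817  0.5577 -0.6854]
 [ 0.0126 -0.7491 -0.6623  0.9229]
 [ 0.      0.      0.      1.    ]] 427.9690597105246 -0.031518369427685385
top [[-0.0182 -0.9977  0.0652  0.5047]
 [-0.9998  0.0182  0.0004  0.0396]
 [-0.0016 -0.0652 -0.9979  1.6747]
 [ 0.      0.      0.      1.    ]] 461.6463698328872 -0.13659879031913486
```

View pics/scene0.png

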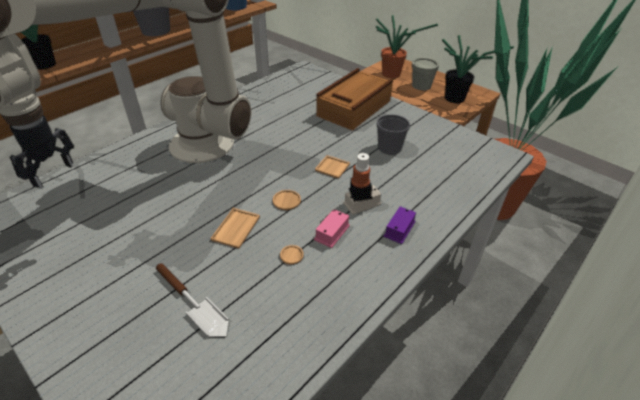

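View pics/top0.png

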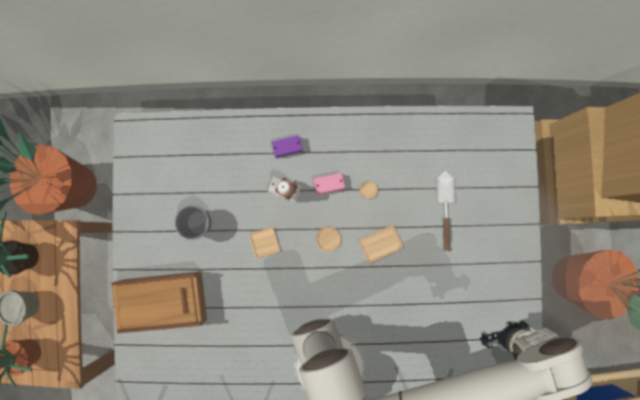

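The scene view shows the tower at (363,180), with the pink and purple look-alikes beside it. In the top view the tower is at (283,188), and the saucers are small (369,190), large (329,239), square (265,242) and oblong (382,244). The trowel is at (446,210) and the big pot at (193,222).

```bash
cat >> h.py <<'E'
def bamboo(c,box=None,zpl=0.010,amin=60):
    """saucers: bamboo colour -> contour -> points on lip-top plane -> circle/rect"""
    hsv=cv2.cvtColor(cv2.GaussianBlur(c["color"],(3,3),0),cv2.COLOR_BGR2HSV)
    m=cv2.inRange(hsv,(8,70,90),(26,255,255))
    if box: k=np.zeros_like(m); k[box[1]:box[3],box[0]:box[2]]=255; m&=k
    m=cv2.morphologyEx(m,cv2.MORPH_CLOSE,np.ones((5,5)))
    r,_=pts(c); out=[]
    for q in cv2.findContours(m,cv2.RETR_EXTERNAL,cv2.CHAIN_APPROX_NONE)[0]:
        if cv2.contourArea(q)<amin: continue
        P=np.array([plane(c,r,p[0],zpl)[:2] for p in q],np.float32)
        (cx,cy),(w,h),a=cv2.minAreaRect(P*1000)
        out.append((q[:,0].mean(0).round(),np.round([cx,cy,w,h],1),round(a,1)))
    return out
E
python3 - <<'E'
from h import *
np.set_printoptions(precision=4,suppress=True)
c=dict(np.load("top0.npz")); 
for o in bamboo(c,(230,160,415,275)): print(o)
r,P=pts(c)
for n,uv in dict(tower=(283,187),pink=(329,183),purple=(287,146),bigpot=(193,222),trowel=(446,190),tro2=(447,235)).items(): print(n,P[uv[1],uv[0]])
print("purple/pink z, tower patch"); q=P[178:198,268:300].reshape(-1,3); 
for lo,hi in((.17,.2),(.13,.17),(.08,.13),(.03,.08)):
    s=q[(q[:,2]>lo)&(q[:,2]<hi)]; print(lo,len(s),s.mean(0) if len(s) else '', s.max(0) if len(s) else '')
E
```

```text
(array([328., 238.]), array([461.4,  -5.8,  82.7,  79. ]), 88.9)
(array([264., 242.]), array([454.6, 225.7,  91.2,  90.4]), 14.4)
(array([380., 244.]), array([ 440.6, -193.7,   89.9,  135.2]), 23.3)
(array([369., 190.]), array([ 636.4, -155.3,   58.9,   56.8]), 43.8)
tower [0.6363 0.1429 0.1877]
pink [ 0.66   -0.0105  0.0464]
purple [0.794  0.1361 0.0542]
bigpot [0.5306 0.4871 0.0043]
trowel [ 0.6306 -0.4399  0.0084]
tro2 [ 0.4664 -0.4361  0.0153]
purple/pink z, tower patch
0.17 85 [0.6361 0.1446 0.1874] [0.6528 0.1592 0.197 ]
0.13 107 [0.6351 0.137  0.1476] [0.6637 0.166  0.1695]
0.08 69 [0.6364 0.136  0.1006] [0.676  0.1775 0.1283]
0.03 182 [0.6479 0.1624 0.0466] [0.6821 0.2074 0.0721]
```

```bash
cat >> h.py <<'E'
from scipy.spatial.transform import Rotation as Ro
def go(x,y,z,yaw):
    """row (tool-axis shift, turn) from the present pose to target, tool down"""
    o=get_obs(); R=Ro.from_euler("xyz",o["tcp_rot"],degrees=True).as_matrix()
    d=R.T@(np.array([x,y,z])-o["ee_pos"]); t=-(yaw-o["tcp_rot"][2]); t=(t+180)%360-180
    print("row",d.round(4),round(t,2),"now",o["ee_pos"].round(4),o["tcp_rot"].round(2),"q6",o["q"][5].round(1),"t",o["time"], "F",o["wrist_force"].round(1),"open",round(o["opening"],4)); return d,t
E
python3 - <<'E'
from h import *
c=camera("wrist");T=c["T"];o=get_obs();R=Ro.from_euler("xyz",o["tcp_rot"],degrees=True).as_matrix()
print("cam in tool",R.T@(T[:3,3]-o["ee_pos"]),"axes",R.T@T[:3,:3],c["fx"])
go(.50,.05,.42,-80)
E
```

```text
cam in tool [-0.07849078 -0.14425376  0.0003115 ] axes [[ 8.19295389e-04  9.51767454e-01  3.06819233e-01]
 [ 1.33838891e-04 -3.06819438e-01  9.51767731e-01]
 [ 9.99999655e-01 -7.38714568e-04 -3.78759252e-04]] 342.6034452716144
row [-0.4905 -0.1888 -0.4408] -81.74 now [ 0.1723 -0.5221  0.2307] [ -90.06    0.   -161.74] q6 90.0 t 0.15 F [-0.1  0.1 -0.3] open 0.0857
```

Call:
move_arm(deltas=[[[-0.49,-0.19,-0.44,-81],[-0.49,-0.19,-0.44,-81],[-0.49,-0.19,-0.44,-81],[-0.49,-0.19,-0.44,-81],[-0.49,-0.19,-0.44,-81]]], claw=0.085)

```text
time: 0.65
ee_pos: [0.2921, -0.3121, 0.301]
tcp_rot: [-90.0, 0.0, -118.4]
wrist_force: [0.4, -0.3, -0.6]
opening: 0.0851
```

```bash
python3 -c "
from h import *
go(.50,.05,.42,-80)"
```

```text
row [-0.4174 -0.119   0.0103] -38.45 now [ 0.2921 -0.3121  0.301 ] [ -89.99    0.   -118.45] q6 71.5 t 0.65 F [ 0.4 -0.3 -0.6] open 0.0851
```

Call:
move_arm(deltas=[[[-0.417,-0.119,0.01,-38],[-0.417,-0.119,0.01,-38],[-0.417,-0.119,0.01,-38],[-0.417,-0.119,0.01,-38],[-0.417,-0.119,0.01,-38]]])

```text
time: 1.15
ee_pos: [0.4129, -0.104, 0.3698]
tcp_rot: [-90.0, -0.0, -80.4]
wrist_force: [1.5, -0.2, 0.1]
opening: 0.0848
```

```bash
python3 -c "
from h import *
go(.50,.05,.42,-80)"
```

```text
row [-0.1374 -0.0502  0.1114] -0.44 now [ 0.4129 -0.104   0.3698] [-8.998e+01 -1.000e-02 -8.044e+01] q6 66.3 t 1.15 F [ 1.5 -0.2  0.1] open 0.0848
```

Call:
move_arm(deltas=[[[-0.137,-0.05,0.111,0],[-0.137,-0.05,0.111,0],[-0.137,-0.05,0.111,0],[-0.137,-0.05,0.111,0],[-0.137,-0.05,0.111,0]]])

```text
time: 1.65
ee_pos: [0.5019, 0.0503, 0.4184]
tcp_rot: [-90.1, 0.0, -80.5]
wrist_force: [0.2, -1.3, -0.6]
opening: 0.085
```

```bash
python3 -c "
from h import *
np.set_printoptions(precision=4,suppress=True)
c=camera('wrist'); np.savez('w0.npz',**c); cv2.imwrite('pics/w0.png',c['color'])
for o in bamboo(c,amin=400): print(o)
go(.50,.05,.42,-80)"
```

```text
(array([370., 268.]), array([ 637.4, -153.2,   65.5,   69.3]), 11.4)
(array([260., 269.]), array([ 440.8, -192.2,   95.4,  143.6]), 23.2)
(array([286., 172.]), array([463.2,  -3.4,  90.7,  89.6]), 52.1)
(array([302.,  26.]), array([456.1, 220. ,  94.2,  77.1]), 15.1)
row [-0.0014 -0.0016 -0.0008] -0.59 now [0.501  0.0487 0.4184] [-90.08   0.01 -80.59] q6 86.1 t 1.7 F [-1.4 -0.3 -0.8] open 0.0851
```

View pics/w0.png

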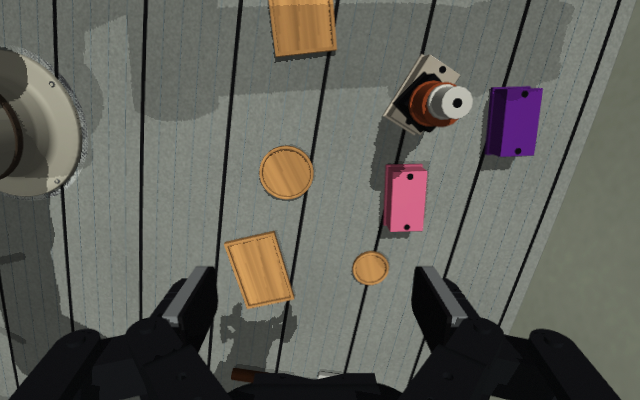

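The wrist view shows the tower at (430,95): white thumb pot on terracotta, black square and stone trough. All saucers are clear, at (370,268), (287,172), (260,269) and (302,26), the last one cut off.

```bash
cat >> h.py <<'E'
def face(c,z,tol=.006,near=None,rad=.09,hole=True):
    """points of range image at height z near xy -> minAreaRect and enclosing circle (mm)"""
    _,P=pts(c); q=P[(abs(P[...,2]-z)<tol)&(c["range_z"]>0)]
    if near is not None: q=q[np.hypot(*(q[:,:2]-near).T)<rad]
    q=(q[:,:2]*1000).astype(np.float32)
    print(len(q),"rect",cv2.minAreaRect(q),"circ",cv2.minEnclosingCircle(q),"mean",q.mean(0)); return q
E
python3 - <<'E'
from h import *
c=dict(np.load("w0.npz"))
for z in(.187,.145,.095,.045): face(c,z,.004,(.637,.143),.075)
E
```

```text
859 rect ((638.6189575195312, 144.2135467529297), (33.55863952636719, 33.35747146606445), 49.360172271728516) circ ((638.46923828125, 144.09571838378906), 17.394498825073242) mean [637.81696 144.13947]
472 rect ((635.224609375, 139.35691833496094), (41.95133972167969, 51.8733024597168), 17.763240814208984) circ ((639.84375, 140.68739318847656), 26.24109649658203) mean [630.4319  134.33655]
161 rect ((640.3350219726562, 143.44671630859375), (59.70501708984375, 53.55780029296875), 63.649444580078125) circ ((642.6957397460938, 142.02952575683594), 37.065277099609375) mean [632.0894  144.65627]
854 rect ((642.9658203125, 153.47694396972656), (100.90499877929688, 61.54216003417969), 68.1142578125) circ ((646.6051635742188, 151.81771850585938), 56.27811050415039) mean [646.2723 166.2954]
```

```bash
python3 -c "
from h import *
go(.6385,.1441,.23,-80.5)"
```

```text
row [-0.0716  0.1882  0.1515] -0.09 now [0.501  0.0487 0.4184] [-9.008e+01  1.000e-02 -8.059e+01] q6 86.1 t 1.7 F [-1.4 -0.3 -0.8] open 0.0851
```

Call:
move_arm(deltas=[[[-0.072,0.188,0.151,0],[-0.072,0.188,0.151,0],[-0.072,0.188,0.151,0],[-0.072,0.188,0.151,0],[-0.072,0.188,0.151,0]]])

```text
time: 2.2
ee_pos: [0.6371, 0.1411, 0.231]
tcp_rot: [-90.0, -0.0, -80.8]
wrist_force: [0.5, -1.0, -0.1]
opening: 0.0848
```

```bash
python3 -c "
from h import *
go(.6385,.1441,.156,-80.5)"
```

```text
row [-0.0027  0.075   0.0018] -0.33 now [0.6371 0.1411 0.231 ] [-8.999e+01 -1.000e-02 -8.083e+01] q6 93.3 t 2.2 F [ 0.5 -1.  -0.1] open 0.0848
```

Call:
move_arm(deltas=[[[0,0.03,0,0],[0,0.05,0,0],[0,0.05,0,0]]])

```text
time: 2.5
ee_pos: [0.6351, 0.1404, 0.1787]
tcp_rot: [-90.3, -0.0, -80.8]
wrist_force: [-0.3, 0.9, -0.1]
opening: 0.0851
```

```bash
python3 -c "
from h import *
go(.6385,.1441,.156,-80.5)"
```

```text
row [-0.0031  0.0227  0.0041] -0.32 now [0.6351 0.1404 0.1787] [-9.034e+01 -3.000e-02 -8.082e+01] q6 93.3 t 2.5 F [-0.3  0.9 -0.1] open 0.0851
```

Call:
move_arm(deltas=[[[-0.003,0.015,0.004,0],[-0.003,0.022,0.004,0],[-0.003,0.022,0.004,0],[-0.003,0.022,0.004,0]]])

```text
time: 2.9
ee_pos: [0.6402, 0.1453, 0.1611]
tcp_rot: [-90.0, 0.0, -80.8]
wrist_force: [-0.7, 0.3, 0.8]
opening: 0.0849
```

Call:
move_arm(deltas=[[[0,0,0,0],[0,0,0,0],[0,0,0,0],[0,0,0,0],[0,0,0,0]]], claw=0.03, newtons=25)

```text
time: 3.4
ee_pos: [0.6402, 0.1455, 0.1607]
tcp_rot: [-90.0, 0.0, -80.8]
wrist_force: [-0.2, 0.5, 2.3]
opening: 0.0335
```

Call:
move_arm(deltas=[[[0,0,0,0],[0,0,0,0],[0,0,0,0],[0,0,0,0],[0,0,0,0]]])

```text
time: 3.9
ee_pos: [0.6402, 0.1454, 0.1607]
tcp_rot: [-90.0, 0.0, -80.8]
wrist_force: [-2.0, -0.1, 5.0]
opening: 0.0329
```

Call:
move_arm(deltas=[[[0,-0.01,0,0],[0,-0.025,0,0],[0,-0.045,0,0],[0,-0.06,0,0],[0,-0.06,0,0]]])

```text
time: 4.4
ee_pos: [0.6408, 0.1455, 0.2227]
tcp_rot: [-89.8, 0.0, -80.8]
wrist_force: [-0.0, 0.6, -0.9]
opening: 0.0333
```

```bash
python3 -c "
from h import *
go(.637,-.152,.16,-80.8)"
```

```text
row [ 0.293   0.0625 -0.0517] 0.03 now [0.6408 0.1455 0.2227] [-8.983e+01  1.000e-02 -8.077e+01] q6 93.6 t 4.4 F [-0.   0.6 -0.9] open 0.0333
```

Call:
move_arm(deltas=[[[0.02,0,-0.003,0],[0.055,0,-0.01,0],[0.1,0,-0.018,0],[0.145,0,-0.026,0],[0.19,0,-0.034,0]]])

```text
time: 4.9
ee_pos: [0.6366, -0.0492, 0.2192]
tcp_rot: [-90.1, 0.0, -80.7]
wrist_force: [0.9, -0.4, -1.3]
opening: 0.0334
```

Call:
move_arm(deltas=[[[0.04,0.02,-0.007,0],[0.075,0.045,-0.013,0],[0.095,0.062,-0.017,0],[0.103,0.062,-0.018,0],[0.103,0.062,-0.018,0]]])

```text
time: 5.4
ee_pos: [0.6355, -0.1528, 0.1579]
tcp_rot: [-90.1, 0.0, -80.8]
wrist_force: [-0.0, 0.5, -0.1]
opening: 0.0335
```

```bash
python3 -c "
from h import *
c=camera('wrist'); cv2.imwrite('pics/w1.png',c['color'])
for o in bamboo(c,amin=400): print(o)
go(.637,-.152,.022,-80.8)"
```

```text
(array([317., 186.]), array([ 638.3, -153.1,   64.9,   65.7]), 7.4)
(array([ 98., 190.]), array([ 442.3, -192.6,   98.6,  140. ]), 23.3)
(array([124.,   9.]), array([466.7, -38.4,  72.5,  19.5]), 7.4)
row [0.0003 0.1369 0.0009] 0.02 now [ 0.636  -0.1519  0.1589] [-8.998e+01  1.000e-02 -8.078e+01] q6 67.3 t 5.45 F [-0.1 -0.1 -1.1] open 0.0336
```

View pics/w1.png

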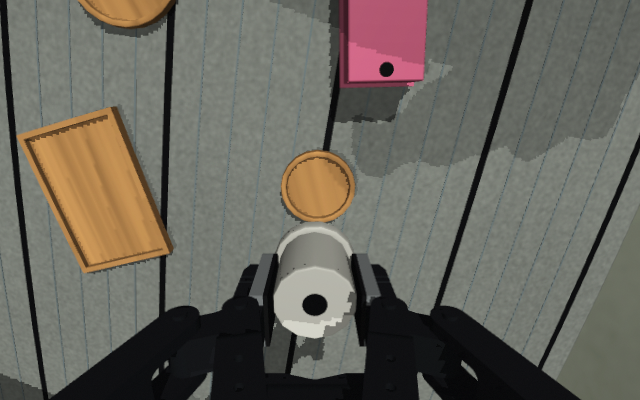

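The wrist view shows the pot held upright at (315,280), with the small saucer whole at (317,186).

```bash
python3 -c "
from h import *
c=camera('wrist')
face(c,.186,.006,(.637,-.152),.03)
go(.638,-.152,.022,-80.8)"
```

```text
6486 rect ((635.4490356445312, -152.86834716796875), (34.18495178222656, 56.92839813232422), 85.56553649902344) circ ((636.01806640625, -145.61199951171875), 29.25536346435547) mean [ 635.9651  -149.65408]
row [0.0009 0.1375 0.0014] 0.07 now [ 0.6363 -0.1513  0.1595] [-8.993e+01 -1.000e-02 -8.073e+01] q6 67.3 t 5.5 F [ 0.5  0.3 -1.8] open 0.0335
```

Call:
move_arm(deltas=[[[0.001,0.03,0.001,0],[0.001,0.07,0.002,0],[0.001,0.1,0.002,0],[0.001,0.12,0.002,0],[0.001,0.128,0.002,0]]])

```text
time: 6.0
ee_pos: [0.6376, -0.1511, 0.0291]
tcp_rot: [-90.1, 0.0, -80.7]
wrist_force: [0.1, 0.5, -0.7]
opening: 0.0332
```

Call:
move_arm(deltas=[[[0,0.002,0,0],[0,0.004,0,0],[0,0.006,0,0],[0,0.008,0,0],[0,0.009,0,0]]])

```text
time: 6.5
ee_pos: [0.6382, -0.1529, 0.0218]
tcp_rot: [-90.0, -0.0, -80.8]
wrist_force: [-0.1, 0.1, -1.0]
opening: 0.0335
```

```bash
python3 -c "
from h import *
c=camera('wrist'); cv2.imwrite('pics/w2.png',c['color'][150:,180:460])
go(.638,-.152,.0207,-80.8)"
```

```text
row [-0.0009  0.0008  0.0001] 0.03 now [ 0.638  -0.1529  0.0215] [-89.99  -0.   -80.77] q6 67.3 t 6.55 F [ 0.5 -0.  -0.3] open 0.0335
```

Creep down until it touches.

Call:
move_arm(deltas=[[[0,0.0005,0,0],[0,0.001,0,0],[0,0.0015,0,0],[0,0.0015,0,0]]])

```text
time: 6.95
ee_pos: [0.638, -0.1529, 0.0207]
tcp_rot: [-90.0, -0.0, -80.8]
wrist_force: [-2.3, -0.5, 5.6]
opening: 0.0333
```

View pics/w2.png

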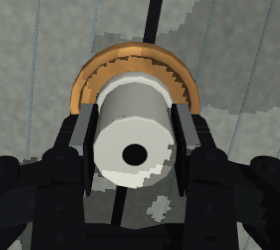

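The crop shows the thumb pot standing inside the small saucer, and the force confirms contact at z 0.0207. Release and rise.

Call:
move_arm(deltas=[[[0,0,0,0],[0,0,0,0],[0,0,0,0],[0,0,0,0]]], claw=0.06)

```text
time: 7.35
ee_pos: [0.6379, -0.1528, 0.0198]
tcp_rot: [-90.0, 0.0, -80.8]
wrist_force: [-0.3, -1.3, 0.5]
opening: 0.06
```

Call:
move_arm(deltas=[[[0,-0.02,0,0],[0,-0.06,0,0],[0,-0.11,0,0],[0,-0.16,0,0],[0,-0.21,0,0]]], claw=0.085)

```text
time: 7.85
ee_pos: [0.6375, -0.1528, 0.232]
tcp_rot: [-90.0, -0.0, -80.8]
wrist_force: [0.5, -0.6, 0.6]
opening: 0.0848
```

Call:
move_arm(deltas=[[[-0.05,-0.01,0,0],[-0.1,-0.02,0.005,0],[-0.15,-0.03,0.01,0],[-0.2,-0.04,0.015,0],[-0.2,-0.04,0.015,0]]])

```text
time: 8.35
ee_pos: [0.6204, 0.0519, 0.2714]
tcp_rot: [-89.9, 0.1, -80.5]
wrist_force: [0.7, -1.1, -0.8]
opening: 0.0849
```

```bash
python3 -c "
from h import *
c=camera('wrist'); cv2.imwrite('pics/w3.png',c['color']); np.savez('w3.npz',**c)
for o in bamboo(c,amin=400): print(o)
for z in(.145,.095,.045): face(c,z,.004,(.637,.143),.07)
face(c,.047,.004,(.638,-.153),.04)
go(.637,.143,.23,-80.8)"
```

```text
(array([302., 304.]), array([ 637.9, -148.4,   65.5,   61.9]), 4.6)
(array([144., 287.]), array([ 429.9, -163.6,   98.9,   82.9]), 23.7)
(array([181., 184.]), array([462.6,  -3.2,  89.4,  91.5]), 0.9)
(array([358.,  83.]), array([656.2, 147.3,  78.2,  78.9]), 39.6)
(array([189.,  10.]), array([463.1, 195.9,  94.6,  26. ]), 15.2)
3816 rect ((639.9846801757812, 141.33181762695312), (50.428123474121094, 50.89353942871094), 9.47952938079834) circ ((640.0836791992188, 141.058837890625), 25.84663200378418) mean [639.7988  141.50237]
249 rect ((643.4070434570312, 141.89437866210938), (53.41217803955078, 53.9524040222168), 55.92322540283203) circ ((643.5711059570312, 141.66004943847656), 37.6515998840332) mean [641.5278  137.18343]
1709 rect ((647.095458984375, 152.14987182617188), (100.18587493896484, 54.795310974121094), 69.01097106933594) circ ((646.945556640625, 151.8622283935547), 56.294254302978516) mean [650.65894 169.63568]
510 rect ((638.2819213867188, -153.21493530273438), (32.1390266418457, 34.0484733581543), 9.768608093261719) circ ((637.6275024414062, -153.13658142089844), 17.447673797607422) mean [ 637.8695  -151.62645]
row [-0.0888  0.0409  0.0314] 0.28 now [0.6206 0.0503 0.2708] [-8.992e+01  1.000e-02 -8.052e+01] q6 85.1 t 8.4 F [-0.2  0.3 -0.3] open 0.0848
```

View pics/w3.png

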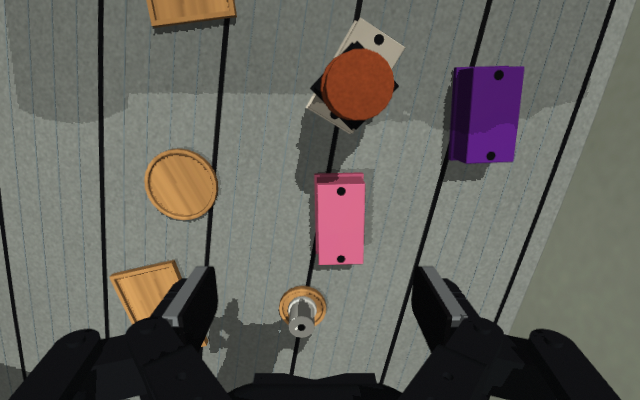

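The thumb pot stands in the small saucer at (300,310). The terracotta pot is now on top at (358,85), measured at (0.640, 0.1413).

```bash
python3 -c "
from h import *
go(.640,.1413,.20,-80.5)"
```

```text
row [-0.0866  0.0709  0.034 ] -0.02 now [0.6206 0.0503 0.2708] [-8.992e+01  1.000e-02 -8.052e+01] q6 85.1 t 8.4 F [-0.2  0.3 -0.3] open 0.0848
```

Call:
move_arm(deltas=[[[-0.03,0.02,0.012,0],[-0.065,0.05,0.026,0],[-0.087,0.071,0.034,0],[-0.087,0.071,0.034,0],[-0.087,0.071,0.034,0]]])

```text
time: 8.9
ee_pos: [0.6401, 0.1374, 0.1982]
tcp_rot: [-90.1, -0.0, -80.8]
wrist_force: [-0.5, -0.1, 0.5]
opening: 0.0854
```

Call:
move_arm(deltas=[[[0,0,0,0],[0,0,0,0]]])

```text
time: 9.1
ee_pos: [0.6407, 0.137, 0.2002]
tcp_rot: [-89.9, -0.0, -80.9]
wrist_force: [-0.3, -0.4, -0.2]
opening: 0.0846
```

```bash
python3 -c "
from h import *
go(.640,.1413,.112,-80.5)"
```

```text
row [-0.0044  0.0882 -0.0002] -0.35 now [0.6407 0.137  0.2002] [-89.89  -0.   -80.85] q6 92.9 t 9.1 F [-0.3 -0.4 -0.2] open 0.0846
```

Call:
move_arm(deltas=[[[-0.004,0.03,0,0],[-0.004,0.06,0,0],[-0.004,0.08,0,0],[-0.004,0.088,0,0],[-0.004,0.088,0,0]]])

```text
time: 9.6
ee_pos: [0.6394, 0.1416, 0.1107]
tcp_rot: [-90.0, -0.0, -80.8]
wrist_force: [-0.6, 0.2, 0.0]
opening: 0.0849
```

Call:
move_arm(deltas=[[[0,0,0,0],[0,0,0,0],[0,0,0,0],[0,0,0,0],[0,0,0,0]]], claw=0.046, newtons=25)

```text
time: 10.1
ee_pos: [0.6402, 0.1423, 0.1127]
tcp_rot: [-89.9, -0.0, -80.8]
wrist_force: [-1.1, -2.1, 5.7]
opening: 0.0513
```

Call:
move_arm(deltas=[[[0,0,0,0],[0,0,0,0],[0,0,0,0]]])

```text
time: 10.4
ee_pos: [0.6402, 0.1423, 0.1126]
tcp_rot: [-89.9, -0.0, -80.8]
wrist_force: [-1.3, -1.4, 6.3]
opening: 0.0516
```

Call:
move_arm(deltas=[[[0,-0.01,0,0],[0,-0.025,0,0],[0,-0.045,0,0],[0,-0.06,0,0],[0,-0.06,0,0]]])

```text
time: 10.9
ee_pos: [0.6407, 0.1425, 0.1745]
tcp_rot: [-89.7, 0.0, -80.8]
wrist_force: [0.7, -0.1, -2.4]
opening: 0.0517
```

```bash
python3 -c "
from h import *
go(.463,-.0025,.12,-80.8)"
```

```text
row [ 0.1146  0.0536 -0.1989] 0.04 now [0.6407 0.1425 0.1745] [-8.973e+01  2.000e-02 -8.076e+01] q6 93.3 t 10.9 F [ 0.7 -0.1 -2.4] open 0.0517
```

Call:
move_arm(deltas=[[[0.012,0,-0.02,0],[0.032,0,-0.055,0],[0.055,0,-0.095,0],[0.078,0.01,-0.135,0],[0.098,0.03,-0.17,0]]])

```text
time: 11.4
ee_pos: [0.4865, 0.0173, 0.1416]
tcp_rot: [-89.9, -0.0, -80.8]
wrist_force: [0.2, -0.4, -1.0]
opening: 0.0514
```

Call:
move_arm(deltas=[[[0.012,0.015,-0.019,0],[0.016,0.024,-0.029,0],[0.016,0.024,-0.029,0],[0.016,0.024,-0.029,0]]])

```text
time: 11.8
ee_pos: [0.4618, -0.0021, 0.1172]
tcp_rot: [-90.0, 0.0, -80.8]
wrist_force: [0.5, 0.2, -1.5]
opening: 0.0517
```

```bash
python3 -c "
from h import *
c=camera('wrist'); cv2.imwrite('pics/w4.png',c['color'])
for o in bamboo(c,amin=400): print(o)
go(.463,-.0025,.0226,-80.8)"
```

```text
(array([307., 269.]), array([475.2, -71. , 110.7, 226.3]), 1.5)
row [0.0007 0.0949 0.0007] 0.05 now [ 0.4621 -0.002   0.1175] [-89.95  -0.   -80.75] q6 80.5 t 11.85 F [-0.   0.7 -0.8] open 0.0518
```

View pics/w4.png

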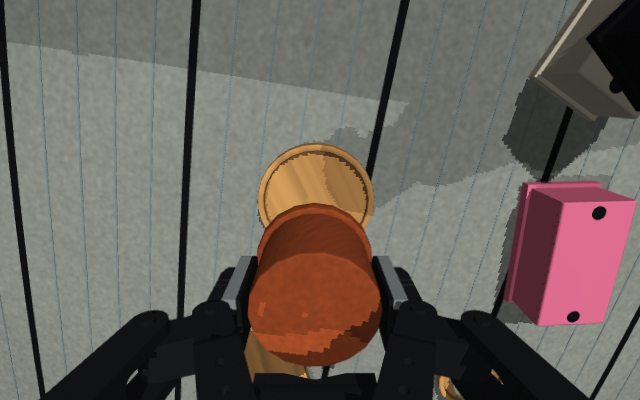

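The round pot is held upright at (315,275), centred over the large saucer at (316,190). Lower it.

Call:
move_arm(deltas=[[[0.001,0.025,0.001,0],[0.001,0.055,0.001,0],[0.001,0.075,0.001,0],[0.001,0.085,0.001,0],[0.001,0.089,0.001,0]]])

```text
time: 12.35
ee_pos: [0.4628, -0.0027, 0.0274]
tcp_rot: [-90.0, 0.0, -80.7]
wrist_force: [-0.7, -0.3, -0.3]
opening: 0.0514
```

Call:
move_arm(deltas=[[[0,0.001,0,0],[0,0.002,0,0],[0,0.003,0,0],[0,0.004,0,0],[0,0.004,0,0]]])

```text
time: 12.85
ee_pos: [0.4628, -0.0031, 0.0241]
tcp_rot: [-90.0, -0.0, -80.8]
wrist_force: [-0.6, -0.8, -2.0]
opening: 0.0514
```

Call:
move_arm(deltas=[[[0,0.001,0,0],[0,0.0015,0,0],[0,0.002,0,0],[0,0.002,0,0]]])

```text
time: 13.25
ee_pos: [0.4627, -0.0031, 0.0227]
tcp_rot: [-90.0, -0.0, -80.8]
wrist_force: [-3.3, -0.7, 6.5]
opening: 0.0515
```

Call:
move_arm(deltas=[[[0,0,0,0],[0,0,0,0],[0,0,0,0],[0,0,0,0]]], claw=0.072)

```text
time: 13.65
ee_pos: [0.4626, -0.003, 0.0218]
tcp_rot: [-90.0, 0.0, -80.8]
wrist_force: [-0.1, 0.5, 0.1]
opening: 0.072
```

Call:
move_arm(deltas=[[[0,-0.02,0,0],[0,-0.06,0,0],[0,-0.11,0,0],[0,-0.16,0,0],[0,-0.21,0,0]]], claw=0.085)

```text
time: 14.15
ee_pos: [0.4623, -0.003, 0.2339]
tcp_rot: [-90.0, -0.0, -80.8]
wrist_force: [0.8, -0.5, -0.2]
opening: 0.0851
```

```bash
python3 -c "
from h import *
go(.580,.09,.26,-34)"
```

```text
row [-0.0729 -0.0261  0.1311] -46.76 now [ 0.4623 -0.003   0.2339] [-89.98  -0.   -80.76] q6 80.4 t 14.15 F [ 0.8 -0.5 -0.2] open 0.0851
```

Call:
move_arm(deltas=[[[-0.073,-0.026,0.131,-46.8],[-0.073,-0.026,0.131,-46.8],[-0.073,-0.026,0.131,-46.8],[-0.073,-0.026,0.131,-46.8],[-0.073,-0.026,0.131,-46.8]]])

```text
time: 14.65
ee_pos: [0.5814, 0.0913, 0.2562]
tcp_rot: [-90.1, 0.1, -37.3]
wrist_force: [-0.2, -0.3, 0.0]
opening: 0.0849
```

Call:
move_arm(deltas=[[[0,0,0,-4],[0,0,0,-4],[0,0,0,-4]]])

```text
time: 14.95
ee_pos: [0.5802, 0.09, 0.2578]
tcp_rot: [-90.0, 0.0, -33.9]
wrist_force: [0.3, -1.4, 1.2]
opening: 0.0851
```

```bash
python3 -c "
from h import *
c=camera('wrist'); cv2.imwrite('pics/w5.png',c['color']); np.savez('w5.npz',**c)
for o in bamboo(c,amin=400): print(o)
for z in(.095,.045): face(c,z,.004,(.643,.143),.07)
face(c,.055,.004,(.463,-.003),.04)
go(.6434,.1418,.16,-34)"
```

```text
(array([ 62., 195.]), array([ 441.2, -191.8,   96.5,  145.2]), 23.2)
(array([187., 124.]), array([462.9,  -3.3,  90.5,  90.7]), 21.1)
(array([355.,  15.]), array([483.5, 204.1, 108.8,  54.1]), 56.4)
3168 rect ((643.4262084960938, 141.59719848632812), (53.86870574951172, 54.61034393310547), 55.89072036743164) circ ((642.8704833984375, 141.85488891601562), 37.43794250488281) mean [641.828   141.85152]
1436 rect ((642.9647216796875, 153.47219848632812), (100.06023406982422, 62.441253662109375), 69.17139434814453) circ ((646.9969482421875, 151.70114135742188), 56.54711151123047) mean [645.92    165.61392]
2133 rect ((462.84130859375, -3.7584266662597656), (51.21319580078125, 50.747108459472656), 31.99468421936035) circ ((462.7238464355469, -3.991929531097412), 26.158395767211914) mean [462.7822    -2.889979]
row [0.0235 0.0979 0.0783] 0.08 now [0.5802 0.09   0.2579] [-90.     0.   -33.92] q6 42.7 t 15.0 F [-0.4 -0.   0.1] open 0.0849
```

View pics/w5.png

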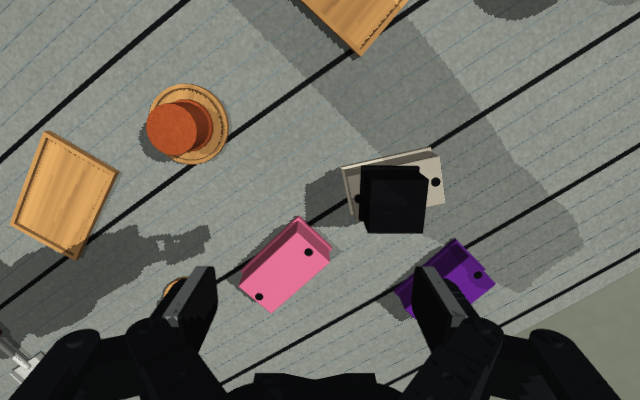

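The round pot is measured 0.6 mm from its saucer's centre. The black square pot at (393,200) is now on top of the trough, sides nearly level with the image axes.

Call:
move_arm(deltas=[[[0.01,0.03,0.03,0],[0.02,0.065,0.06,0],[0.0235,0.098,0.078,0],[0.0235,0.098,0.078,0],[0.0235,0.098,0.078,0]]])

```text
time: 15.5
ee_pos: [0.6426, 0.1416, 0.1597]
tcp_rot: [-90.1, 0.1, -33.8]
wrist_force: [0.2, 0.4, 1.6]
opening: 0.085
```

Call:
move_arm(deltas=[[[0,0,0,0],[0,0,0,0]]])

```text
time: 15.7
ee_pos: [0.6435, 0.1413, 0.1624]
tcp_rot: [-89.9, -0.1, -33.8]
wrist_force: [1.1, 0.1, 0.4]
opening: 0.0851
```

```bash
python3 -c "
from h import *
go(.6434,.1416,.062,-34.1)"
```

```text
row [-5.000e-04  1.004e-01 -1.000e-04] 0.26 now [0.6435 0.1413 0.1624] [-89.87  -0.13 -33.84] q6 46.2 t 15.7 F [1.1 0.1 0.4] open 0.0851
```

Call:
move_arm(deltas=[[[0,0.03,0,0.2],[0,0.06,0,0.2],[0,0.085,0,0.2],[0,0.098,0,0.2],[0,0.1,0,0.2]]])

```text
time: 16.2
ee_pos: [0.6426, 0.1414, 0.0594]
tcp_rot: [-90.0, 0.0, -34.0]
wrist_force: [0.2, -0.5, 0.6]
opening: 0.0848
```

Call:
move_arm(deltas=[[[0,0,0,0],[0,0,0,0],[0,0,0,0],[0,0,0,0],[0,0,0,0]]], claw=0.048, newtons=25)

```text
time: 16.7
ee_pos: [0.6441, 0.1419, 0.0619]
tcp_rot: [-89.9, -0.1, -34.0]
wrist_force: [-0.2, -0.1, 6.7]
opening: 0.0534
```

Call:
move_arm(deltas=[[[0,0,0,0],[0,0,0,0],[0,0,0,0]]])

```text
time: 17.0
ee_pos: [0.6441, 0.1419, 0.0619]
tcp_rot: [-89.9, -0.1, -34.0]
wrist_force: [-1.0, -0.5, 5.8]
opening: 0.0537
```

Call:
move_arm(deltas=[[[0,-0.01,0,0],[0,-0.025,0,0],[0,-0.045,0,0],[0,-0.07,0,0],[0,-0.08,0,0]]])

```text
time: 17.5
ee_pos: [0.644, 0.142, 0.1438]
tcp_rot: [-89.8, -0.2, -34.0]
wrist_force: [0.5, 0.2, -0.9]
opening: 0.0538
```

```bash
python3 -c "
from h import *
go(.455,.228,.15,-75)"
```

```text
row [-0.2048 -0.0069 -0.0344] 41.01 now [0.644  0.142  0.1438] [-89.83  -0.16 -33.99] q6 46.4 t 17.5 F [ 0.5  0.2 -0.9] open 0.0538
```

Call:
move_arm(deltas=[[[-0.02,0,-0.003,4],[-0.055,0,-0.009,12],[-0.095,0,-0.016,20],[-0.135,0,-0.023,28],[-0.17,0,-0.028,34]]])

```text
time: 18.0
ee_pos: [0.4848, 0.214, 0.1402]
tcp_rot: [-90.0, 0.0, -68.3]
wrist_force: [-0.1, 0.6, -0.4]
opening: 0.054
```

Call:
move_arm(deltas=[[[0,0,0,0],[0,0,0,0]]])

```text
time: 18.2
ee_pos: [0.4863, 0.2141, 0.1406]
tcp_rot: [-89.9, -0.0, -67.9]
wrist_force: [0.4, 0.4, -0.9]
opening: 0.0537
```

```bash
python3 -c "
from h import *
go(.455,.228,.14,-75)"
```

```text
row [-0.0247  0.0006 -0.0238] 7.13 now [0.4863 0.2141 0.1406] [-8.993e+01 -1.000e-02 -6.787e+01] q6 91.6 t 18.2 F [ 0.4  0.4 -0.9] open 0.0537
```

Call:
move_arm(deltas=[[[-0.01,0,-0.01,3],[-0.02,0,-0.02,6],[-0.0247,0,-0.0238,7.1],[-0.0247,0,-0.0238,7.1],[-0.0247,0,-0.0238,7.1]]])

```text
time: 18.7
ee_pos: [0.4559, 0.2274, 0.1399]
tcp_rot: [-90.0, -0.0, -75.0]
wrist_force: [0.2, -0.2, -0.6]
opening: 0.0535
```

```bash
cat >> h.py <<'E'
def lines(c,box,zpl=.010):
    """bamboo outline in a pixel box: hull points on the lip plane, and minAreaRect of the blob"""
    return bamboo(c,box,zpl,150)
E
python3 -c "
from h import *
c=camera('wrist'); cv2.imwrite('pics/w6.png',c['color']); np.savez('w6.npz',**c)
for o in bamboo(c,amin=300): print(o)
face(c,.17,.006,(.455,.228),.045)
t=camera('top'); np.savez('t6.npz',**t)
go(.455,.228,.0219,-75)"
```

```text
(array([312., 165.]), array([448.4, 247.7,  93.5,  52.1]), 14.9)
19632 rect ((455.6933288574219, 227.6411895751953), (81.57754516601562, 55.232025146484375), 14.875592231750488) circ ((454.5439758300781, 231.9529266357422), 40.80998229980469) mean [454.4752  231.98347]
row [-0.0009  0.1179 -0.0006] -0.07 now [0.4558 0.2273 0.1398] [-9.000e+01 -1.000e-02 -7.507e+01] q6 101.6 t 18.8 F [-0.5 -0.  -1.2] open 0.0534
```

View pics/w6.png

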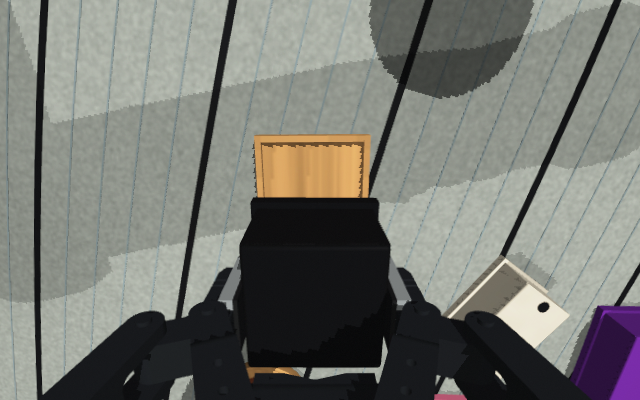

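The square pot is held level and parallel to its saucer (edges at row 135 and columns 255–370). The saucer's centre comes out at (0.4537, 0.2279), angle 14.9°, so I shift about 2 mm and lower.

Call:
move_arm(deltas=[[[-0.001,0.03,-0.002,0],[-0.001,0.07,-0.002,0],[-0.001,0.095,-0.002,0],[-0.001,0.108,-0.002,0],[-0.001,0.112,-0.002,0]]])

```text
time: 19.3
ee_pos: [0.4527, 0.2276, 0.0268]
tcp_rot: [-90.1, -0.0, -75.1]
wrist_force: [0.4, 0.0, -1.1]
opening: 0.0535
```

Call:
move_arm(deltas=[[[0,0.001,0,0],[0,0.002,0,0],[0,0.003,0,0],[0,0.004,0,0],[0,0.004,0,0]]])

```text
time: 19.8
ee_pos: [0.4532, 0.2281, 0.0242]
tcp_rot: [-90.0, 0.0, -75.1]
wrist_force: [-0.3, 0.3, -0.2]
opening: 0.0535
```

Call:
move_arm(deltas=[[[0,0.001,0,0],[0,0.0015,0,0],[0,0.002,0,0],[0,0.002,0,0]]])

```text
time: 20.2
ee_pos: [0.453, 0.228, 0.022]
tcp_rot: [-90.0, 0.0, -75.1]
wrist_force: [-0.3, 0.4, -0.6]
opening: 0.0537
```

Call:
move_arm(deltas=[[[0,0.0005,0,0],[0,0.001,0,0],[0,0.001,0,0]]])

```text
time: 20.5
ee_pos: [0.453, 0.2281, 0.0219]
tcp_rot: [-90.0, 0.0, -75.1]
wrist_force: [-4.3, -1.2, 9.2]
opening: 0.0536
```

Call:
move_arm(deltas=[[[0,0,0,0],[0,0,0,0],[0,0,0,0],[0,0,0,0]]], claw=0.072)

```text
time: 20.9
ee_pos: [0.453, 0.228, 0.0207]
tcp_rot: [-90.0, -0.0, -75.1]
wrist_force: [-0.1, -0.6, -0.3]
opening: 0.072
```

Call:
move_arm(deltas=[[[0,-0.02,0,0],[0,-0.06,0,0],[0,-0.11,0,0],[0,-0.16,0,0],[0,-0.2,0,0]]], claw=0.085)

```text
time: 21.4
ee_pos: [0.4531, 0.2281, 0.2239]
tcp_rot: [-89.9, 0.0, -75.1]
wrist_force: [0.5, 0.6, 0.7]
opening: 0.0846
```

```bash
python3 -c "
from h import *
go(.62,.12,.22,-111)"
```

```text
row [0.1474 0.0041 0.1335] 35.91 now [0.4531 0.2281 0.2239] [-8.988e+01  2.000e-02 -7.509e+01] q6 101.8 t 21.4 F [0.5 0.6 0.7] open 0.0846
```

Call:
move_arm(deltas=[[[0.147,0.004,0.133,35.9],[0.147,0.004,0.133,35.9],[0.147,0.004,0.133,35.9],[0.147,0.004,0.133,35.9],[0.147,0.004,0.133,35.9]]])

```text
time: 21.9
ee_pos: [0.6227, 0.1169, 0.2134]
tcp_rot: [-90.1, -0.1, -111.5]
wrist_force: [0.2, -0.2, -0.7]
opening: 0.085
```

Call:
move_arm(deltas=[[[0,0,0,0],[0,0,0,0]]])

```text
time: 22.1
ee_pos: [0.6189, 0.1206, 0.2171]
tcp_rot: [-90.0, 0.0, -110.9]
wrist_force: [-0.6, 0.9, 0.3]
opening: 0.0848
```

```bash
python3 -c "
from h import *
c=camera('wrist'); cv2.imwrite('pics/w7.png',c['color']); np.savez('w7.npz',**c)
for o in bamboo(c,amin=400): print(o)
face(c,.045,.003,(.647,.152),.07)
face(c,.055,.004,(.4535,.228),.05)
go(.647,.152,.10,-111)"
```

```text
(array([402., 355.]), array([ 635.7, -143.9,   66.4,   57.6]), 15.6)
(array([234., 315.]), array([464. , -18.5, 120.5,  70.1]), 52.5)
(array([133., 109.]), array([455.1, 228.5,  95.8,  93.3]), 15.4)
6224 rect ((647.3391723632812, 151.8844757080078), (98.91925048828125, 54.27968978881836), 69.12918090820312) circ ((647.0374755859375, 152.18740844726562), 55.95094680786133) mean [647.9277  154.22775]
3673 rect ((453.53448486328125, 228.0966033935547), (55.3494873046875, 54.88001251220703), 14.910080909729004) circ ((453.3468322753906, 228.2632598876953), 37.96326446533203) mean [455.14703 228.78088]
row [-0.0391  0.1175  0.0153] 0.14 now [0.6187 0.1209 0.2175] [-8.9980e+01  2.0000e-02 -1.1086e+02] q6 121.9 t 22.15 F [-0.9  0.1 -0.2] open 0.0853
```

View pics/w7.png

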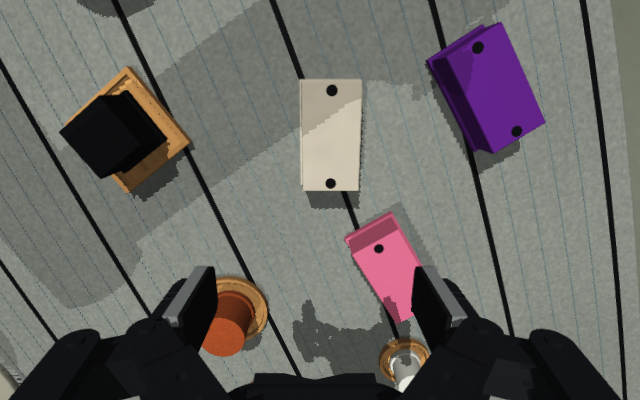

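The trough is alone now at (331,135), measured at (0.6472, 0.1519), 69.1°. The square pot is centred on its saucer within about 1 mm at the same angle (the look-alikes are untouched).

Call:
move_arm(deltas=[[[-0.015,0.03,0.005,0.2],[-0.03,0.07,0.01,0.2],[-0.039,0.11,0.0153,0.2],[-0.039,0.117,0.0153,0.2],[-0.039,0.117,0.0153,0.2]]])

```text
time: 22.65
ee_pos: [0.6462, 0.1516, 0.0998]
tcp_rot: [-90.1, -0.1, -111.1]
wrist_force: [-0.8, -0.3, 1.0]
opening: 0.0849
```

Call:
move_arm(deltas=[[[0,0,0,0],[0,0,0,0]]])

```text
time: 22.85
ee_pos: [0.6484, 0.1512, 0.1031]
tcp_rot: [-89.8, 0.1, -111.2]
wrist_force: [0.1, 0.7, -0.8]
opening: 0.0855
```

```bash
python3 -c "
from h import *
go(.6472,.1519,.014,-110.9)"
```

```text
row [-0.      0.0891 -0.0017] -0.29 now [0.6484 0.1512 0.1031] [ -89.81    0.13 -111.19] q6 124.3 t 22.85 F [ 0.1  0.7 -0.8] open 0.0855
```

Call:
move_arm(deltas=[[[0,0.03,-0.001,-0.3],[0,0.055,-0.001,-0.3],[0,0.075,-0.001,-0.3],[0,0.084,-0.001,-0.3],[0,0.087,-0.001,-0.3]]])

```text
time: 23.35
ee_pos: [0.6468, 0.1514, 0.0134]
tcp_rot: [-90.0, 0.0, -110.9]
wrist_force: [-0.2, -0.4, 1.1]
opening: 0.0847
```

Call:
move_arm(deltas=[[[0,0,0,0],[0,0,0,0],[0,0,0,0],[0,0,0,0],[0,0,0,0]]], claw=0.048, newtons=35)

```text
time: 23.85
ee_pos: [0.6475, 0.1517, 0.0147]
tcp_rot: [-89.9, 0.1, -110.9]
wrist_force: [-0.7, -0.6, 6.0]
opening: 0.0534
```

Call:
move_arm(deltas=[[[0,0,0,0],[0,0,0,0],[0,0,0,0]]])

```text
time: 24.15
ee_pos: [0.6475, 0.1517, 0.0147]
tcp_rot: [-89.9, 0.1, -110.9]
wrist_force: [-0.8, -1.0, 6.1]
opening: 0.0536
```

Call:
move_arm(deltas=[[[0,-0.01,0,0],[0,-0.03,0,0],[0,-0.06,0,0],[0,-0.095,0,0],[0,-0.11,0,0]]])

```text
time: 24.65
ee_pos: [0.6476, 0.1518, 0.1268]
tcp_rot: [-89.8, 0.1, -110.9]
wrist_force: [0.5, -0.4, -3.2]
opening: 0.0535
```

```bash
python3 -c "
from h import *
go(.441,-.192,.12,-66.8)"
```

```text
row [ 0.3948  0.0057 -0.0705] -44.09 now [0.6476 0.1518 0.1268] [ -89.81    0.13 -110.89] q6 124.1 t 24.65 F [ 0.5 -0.4 -3.2] open 0.0535
```

Call:
move_arm(deltas=[[[0.02,0,-0.003,-3],[0.055,0,-0.01,-8],[0.1,0,-0.018,-14],[0.145,0,-0.026,-20],[0.19,0,-0.034,-26]]])

```text
time: 25.15
ee_pos: [0.5458, -0.015, 0.1222]
tcp_rot: [-90.1, 0.0, -84.6]
wrist_force: [0.9, -0.5, -2.2]
opening: 0.0536
```

```bash
python3 -c "
from h import *
go(.441,-.192,.12,-66.8)"
```

```text
row [ 0.1663  0.0023 -0.1209] -17.81 now [ 0.5458 -0.015   0.1222] [-90.05   0.   -84.61] q6 83.0 t 25.15 F [ 0.9 -0.5 -2.2] open 0.0536
```

Call:
move_arm(deltas=[[[0.035,0,-0.025,-4],[0.075,0,-0.054,-8],[0.115,0,-0.084,-12],[0.15,0,-0.109,-16],[0.165,0,-0.12,-17.8]]])

```text
time: 25.65
ee_pos: [0.4403, -0.1913, 0.1227]
tcp_rot: [-90.0, -0.0, -67.1]
wrist_force: [1.5, 0.6, -4.3]
opening: 0.0534
```

Call:
move_arm(deltas=[[[0,0,0,0],[0,0,0,0]]])

```text
time: 25.85
ee_pos: [0.4422, -0.189, 0.1226]
tcp_rot: [-90.0, 0.0, -67.2]
wrist_force: [-0.6, -0.1, -2.8]
opening: 0.0532
```

```bash
python3 -c "
from h import *
c=camera('wrist'); cv2.imwrite('pics/w8.png',c['color']); np.savez('w8.npz',**c)
for o in bamboo(c,amin=400): print(o)
face(c,.15,.005,(.441,-.192),.06)
go(.441,-.192,.025,-66.8)"
```

```text
(array([544., 242.]), array([ 635.6, -152.4,   64.2,   58.5]), 79.4)
(array([310., 131.]), array([ 419.3, -142.7,   93.4,   29.3]), 22.8)
(array([477.,  14.]), array([493.9, -25.1,  39.1,  16.1]), 68.4)
20366 rect ((439.14361572265625, -182.71224975585938), (80.98029327392578, 87.94744873046875), 23.96080207824707) circ ((439.4852294921875, -183.1260223388672), 51.33605194091797) mean [ 436.61395 -175.64664]
row [ 0.0027  0.0977 -0.0027] -0.33 now [ 0.4425 -0.1885  0.1227] [-9.000e+01  2.000e-02 -6.713e+01] q6 44.0 t 25.9 F [-0.2 -0.2 -3.2] open 0.0534
```

View pics/w8.png

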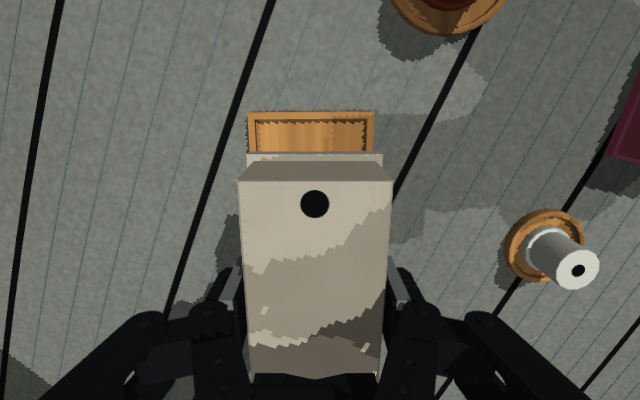

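The trough is held level over the oblong saucer, whose far edge is at row 112. The saucer's centre agrees with the earlier readings at (0.441, -0.192), angle 23.2°. Correct 3 mm and lower.

Call:
move_arm(deltas=[[[0.003,0.025,-0.003,-0.3],[0.003,0.055,-0.003,-0.3],[0.003,0.08,-0.003,-0.3],[0.003,0.093,-0.003,-0.3],[0.003,0.096,-0.003,-0.3]]])

```text
time: 26.4
ee_pos: [0.4403, -0.1917, 0.0255]
tcp_rot: [-90.1, 0.1, -66.7]
wrist_force: [-0.5, 0.2, -2.1]
opening: 0.0536
```

Call:
move_arm(deltas=[[[0,0,0,0],[0,0,0,0]]])

```text
time: 26.6
ee_pos: [0.4416, -0.1929, 0.0282]
tcp_rot: [-89.9, -0.1, -66.8]
wrist_force: [-0.3, -0.2, -2.9]
opening: 0.0533
```

```bash
python3 -c "
from h import *
go(.441,-.1922,.0197,-66.8)"
```

```text
row [-0.0009  0.0085 -0.0003] 0.03 now [ 0.4416 -0.1929  0.0282] [-8.993e+01 -7.000e-02 -6.677e+01] q6 43.2 t 26.6 F [-0.3 -0.2 -2.9] open 0.0533
```

Call:
move_arm(deltas=[[[-0.0007,0.002,0,0],[-0.0007,0.004,0,0],[-0.0007,0.006,0,0],[-0.0007,0.007,0,0],[-0.0007,0.007,0,0]]])

```text
time: 27.1
ee_pos: [0.4404, -0.1922, 0.0198]
tcp_rot: [-90.0, 0.0, -66.8]
wrist_force: [0.2, 0.4, -3.6]
opening: 0.0534
```

Call:
move_arm(deltas=[[[0,0.0005,0,0],[0,0.001,0,0],[0,0.0015,0,0],[0,0.0015,0,0]]])

```text
time: 27.5
ee_pos: [0.4405, -0.1923, 0.0196]
tcp_rot: [-90.0, -0.0, -66.8]
wrist_force: [-6.2, 1.9, 8.7]
opening: 0.0538
```

Call:
move_arm(deltas=[[[0,0,0,0],[0,0,0,0],[0,0,0,0],[0,0,0,0]]], claw=0.075)

```text
time: 27.9
ee_pos: [0.4405, -0.1922, 0.0184]
tcp_rot: [-90.0, -0.0, -66.8]
wrist_force: [0.2, -0.3, -0.1]
opening: 0.0752
```

Call:
move_arm(deltas=[[[0,-0.02,0,0],[0,-0.06,0,0],[0,-0.11,0,0],[0,-0.16,0,0],[0,-0.21,0,0]]], claw=0.085)

```text
time: 28.4
ee_pos: [0.4402, -0.1921, 0.2304]
tcp_rot: [-90.0, -0.0, -66.8]
wrist_force: [1.8, -0.9, 0.1]
opening: 0.0851
```

```bash
python3 -c "
from h import *
go(.48,-.03,.4,-80)"
```

```text
row [-0.1332 -0.1696  0.1005] 13.21 now [ 0.4402 -0.1921  0.2304] [-8.999e+01 -1.000e-02 -6.679e+01] q6 43.2 t 28.4 F [ 1.8 -0.9  0.1] open 0.0851
```

Call:
move_arm(deltas=[[[-0.13,-0.17,0.1,13],[-0.13,-0.17,0.1,13],[-0.13,-0.17,0.1,13],[-0.13,-0.17,0.1,13],[-0.13,-0.17,0.1,13]]])

```text
time: 28.9
ee_pos: [0.4813, -0.0315, 0.4006]
tcp_rot: [-89.9, -0.0, -79.7]
wrist_force: [1.0, -0.3, -0.3]
opening: 0.0849
```

Call:
move_arm(deltas=[[[0,0,0,0],[0,0,0,0],[0,0,0,0],[0,0,0,0],[0,0,0,0]]])

```text
time: 29.4
ee_pos: [0.4808, -0.034, 0.3978]
tcp_rot: [-90.1, 0.0, -79.9]
wrist_force: [0.2, -0.2, -0.2]
opening: 0.085
```

```bash
python3 -c "
from h import *
c=camera('wrist'); cv2.imwrite('pics/w9.png',c['color'])
for o in bamboo(c,amin=400): print(o)
face(c,.050,.004,(.441,-.192),.07)
face(c,.047,.004,(.638,-.153),.03)
face(c,.055,.004,(.463,-.003),.04)
face(c,.055,.004,(.4535,.228),.05)
s=camera('scene'); cv2.imwrite('pics/s9.png',s['color'])
print(get_obs()['wrist_force'])
t=camera('top'); r,P=pts(t); print(P[222,193],P[190,446],P[235,447])
t0=dict(np.load('top0.npz')); d=cv2.absdiff(t['color'],t0['color']).max(-1); print('change bigpot/trowel',d[200:245,172:210].mean(),d[165:252,430:462].mean())"
```

```text
(array([393., 230.]), array([ 635.1, -150.3,   66.4,   61. ]), 39.6)
(array([273., 229.]), array([ 440.7, -192.5,   95. ,  142. ]), 23.0)
(array([307., 124.]), array([462.7,  -3.3,  90. ,  88.2]), 10.1)
2044 rect ((440.4430236816406, -192.3971405029297), (54.67869186401367, 101.07929992675781), 23.42011833190918) circ ((441.2574157714844, -192.15792846679688), 56.61845016479492) mean [ 440.22247 -189.76616]
326 rect ((637.6624755859375, -153.67584228515625), (31.289636611938477, 31.95241355895996), 55.71900939941406) circ ((637.7505493164062, -154.34645080566406), 16.699207305908203) mean [ 636.91724 -153.23508]
1091 rect ((463.28125, -4.260955810546875), (50.317020416259766, 51.061798095703125), 9.885625839233398) circ ((463.09814453125, -4.165088653564453), 25.994813919067383) mean [462.96487    -3.7852883]
0 rect ((0.0, 0.0), (0.0, 0.0), 0.0) circ ((0.0, 0.0), 0.0) mean [nan nan]
[ 0.05849696 -0.00624446 -0.04066537]
[0.5306501  0.48756711 0.0024256 ] [ 0.63080672 -0.44077345  0.00543774] [ 0.46667131 -0.43292039  0.0262423 ]
change bigpot/trowel 1.0362573099415204 8.430316091954023h.py:36: RuntimeWarning: Mean of empty slice.
  print(len(q),"rect",cv2.minAreaRect(q),"circ",cv2.minEnclosingCircle(q),"mean",q.mean(0)); return q
  ret = um.true_divide(
```

View pics/w9.png

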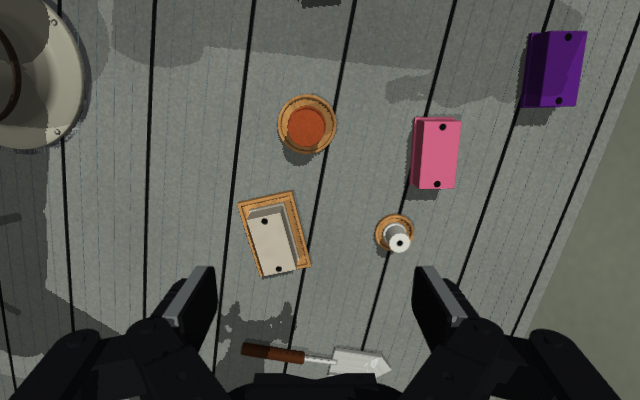

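View pics/s9.png

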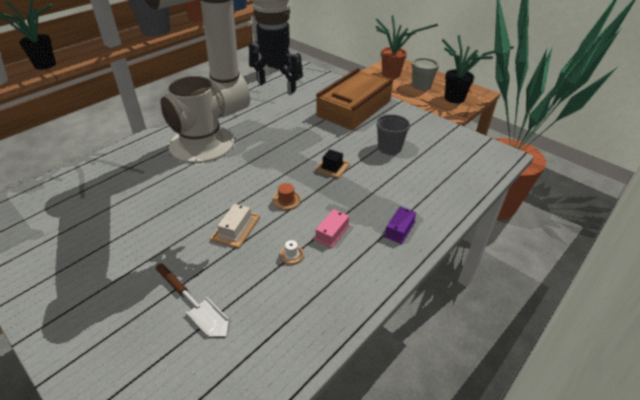

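All four pots stand upside down in their own saucers. The trough is at (270,240) in the wrist view, and in the scene view the square pot is at (333,160). The bystanders have not moved. Hand in.

```bash
python3 -c "
from h import *
print(job_done())"
```

```text
the job is handed in; nothing more can be done
None
```

I took the tower down from the top in order (thumb, round, square, trough). Each pot was lowered until light contact and released, still upside down, on its own saucer. I handed the job in with about 29 s of the 128 s used.

**Last checks:**
- **Centring:** each pot measured within about 1 mm of its saucer's centre. One late reading of the small saucer was 4 mm off, because the pot partly hid it. Against the clear view of that saucer, the thumb pot is about 1 mm off.
- **Alignment:** the trough measured 23.4° against 23.0–23.2° for its saucer, and the square pot 14.9° against 14.9°.
- **Forces:** set-down forces stayed at about 11 N or less.
- **Bystanders:** the big pot looked the same in the final top view. The trowel area differed slightly, which I put down to the arm's shadow. The trowel's measured points shifted at most 3 mm, and the arm never went near it.
- **Not checked:** the square pot was outside the last close-up, so its position comes from the view taken right after it was set down. The final scene picture shows it standing in its saucer.

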